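# Right the fallen bottle and shut the lost property drawer

### The arm

A 6-joint arm with a two-finger parallel gripper is mounted at the origin on the work surface. World frame = base frame: x ahead of the robot, y to its left, z up, the work surface at z = 0. Lengths are in m, angles in rad, forces in N, time in s.
With the tool pointing down it reaches from about 0.225 to 0.875 m from the base axis. Payload 3.4 kg.
Tool frame: the origin (TCP) lies at the very end of the fingers, on their centre line; the grasp point (between the pads) lies 19 mm behind it (grasp_offset is the distance from the TCP to the grasp point, in m); y points along the fingers, z is the direction in which the jaws open and shut, and the axes are right-handed (so a half turn about y gives the same grasp; the last joint's range is limited). The gripper opens to 85 mm and grips with 20 to 120 N. Pads are 22 mm wide; open, the fingers measure 114 mm over their backs; the gripper's body (76 mm by 85 mm) begins 54 mm behind the grasp point. The pads swing forward as they close: fully open they stand 13 mm farther back than shut.
Start: joints at [1.213, 0.276, 1.505, -0, 1.361, -0.121], TCP at [0.135, 0.559, 0.231] pointing down, gripper open.
Joint ranges: [-2.89, 2.89], [-0.75, 2.08], [0.22, 2.7], [-1.18, 4.32], [0.11, 2.71], [-2.7, 2.7]. Speed limits (rad/s): [2.57, 2.57, 3.14, 3.14, 3.14, 3.14].

### API

Orientations are given as a unit quaternion [w, x, y, z].
In Python, from rig import get_state, get_image, sign_off, grasp_offset gives the robot as it stands.
- The arm moves only by the shell command python3 -m jog 'ROWS' [FORCE]. ROWS is JSON, one flat list of numbers, 7 for each row, row after row: the closure in counts, from 0 (fully open) to 255 (shut), then the shift along the tool's x, y, z in cm, then the turn, a rotation vector about the tool's x, y, z in units of 8 degrees (1.0 is 8 degrees). In form: [jaw, tx, ty, tz, rx, ry, rz, jaw, tx, ty, tz, rx, ry, rz, ...]. A call has 1 to 12 rows; each row is the pose to reach, as a shift and turn from the pose commanded when the call began, along the tool's axes at that moment; what a row does not reach only later rows make up. A row lasts 1/8 s, in which the tool goes at most 62.5 mm and 10.7 degrees, less where a joint would pass 70% of its speed; a pose out of reach is approached as far as the arm can. A call with a gripper value outside its range is refused whole. The fingers move at their own pace and stop on an object; FORCE is the grip in N (left out, the last holds). Time passes only in rows, so rows that repeat a pose let the fingers close. It gives the time, the measured TCP pose, the force and the opening at its end, in the units of the state.
- get_state(): the state, without advancing time (a new reading comes with each control period).
- get_image(name): name is "side" or "top" or "wrist"; returns a dict with "color" (420x560x3 uint8, blue, green, red), "mtx" (3x3 intrinsics, pixels), "k1" (the pictures are not rectified: a ray, as slopes to the right and down, at radius r is drawn at 1 + k1 r^2 times it, then the intrinsics apply), "R" (3x3) and "t" (3): a world point X has camera coordinates R X + t; the wrist camera has in their place "tool_from_camera" (4x4, takes a point from camera to tool coordinates, whose origin is the TCP and whose axes are the tool frame's). Camera axes: x right, y down, z forward; pixel columns grow to the right and rows downward; lengths in m; the calibration is good to about 2 mm. A picture is of the moment at which its call begins: read the wrist's pose just before it. There is no depth.
- sign_off(): hands the job in, once; it reports no verdict.
The state is a dict: "clock": time; "qpos": joint angles; "qd": joint speeds; "effort": joint torques, N m; "position": TCP position; "ee_rot": TCP orientation; "contact_force": force on the tool from outside, world axes, zero at the start; "moment": the same for the moment, N m; "width": finger opening in m.
Only numpy, scipy, OpenCV 4.12 (cv2) and the standard library are available. Lean on these libraries where they do the work, as an engineer would, in place of code of your own. Each camera call takes 0.05 s, during which the arm holds its last target.

### The job

One of the three drinks bottles in the front lane of the open lost property drawer has fallen over: stand it upright again in that lane beside the other two. Then push the drawer gently home until its catch takes it and it is fully shut, without knocking over the other bottles or disturbing the lost things lying on top of the cubby.

Things in the scene. Friction and masses are not known exactly. Their poses are not given: they have to be found in the camera images.
- cubby: Fixed birch plywood cubby on the table, 245 (x) x 480 (y) x 150 mm high, 12 mm boards. Origin: centre of its underside. Its x axis points to its back, so its open front, 122.5 mm from the origin, looks to the robot. Bay free up to 138 mm. A hairbrush, a jigsaw piece, a whistle and a rubber frog lie in a row on its top, 35 mm or more behind its front edge and up to 42 mm high.
- drawer (a joint): How far the drawer stands open, in m: 0 is fully shut, 0.2 the most. It slides along the cubby's x axis, shutting to +x. Runner friction about 1 N, some damping. A sprung ball catch resists with up to about 6 N more from 15 to 6 mm before home; from about 5 mm it pulls the drawer shut by itself and holds it.
- lane (a point): Centre of the drawer's front lane, on the drawer floor, 24 mm above the table; moves with the drawer, axes as the cubby's. The lane is 114 (x) by 420 mm (y) inside, between the drawer's front board (inner face x = -57 mm, 15 mm thick, 476 mm wide, top 56 mm above the floor) and a 6 mm divider 35 mm high (x = +57 mm); side walls 50 mm high. Shut, it is 65.5 mm in front (-x) of the cubby's centre.
- handle (a point): Middle of the steel bar handle on the drawer's front board: bar of 11 mm diameter, 139 mm long along y, its axis 35 mm in front of the board's outer face and 50 mm above the table (26 mm above the drawer floor). Moves with the drawer; axes as the cubby's.
- tipped: The fallen bottle: white plastic, square body 46 x 46 mm and 74 mm tall, conical shoulder, grey screw cap 32 mm across, 98 mm tall in all, 0.08 to 0.17 kg, centre of mass about 40 mm above its base. Origin: on its axis, 49 mm above its base; z from base to cap. It lies on a flat side, along the lane within 0.3 rad, with its cap to the robot's right.
- bottle_a: An alike bottle that stands in the lane. Origin and axes as for the fallen one.
- bottle_b: The other alike bottle that stands in the lane. Origin and axes as for the fallen one.
- hairbrush: Pink hairbrush lying on the cubby's top, about 190 mm long.
- jigsaw: Wooden jigsaw piece on the cubby's top, about 60 mm.
- whistle: Metal whistle on the cubby's top, about 50 mm.
- frog: Purple rubber frog on the cubby's top, about 60 mm.
Things that resemble listed ones, but are neither listed nor needed, are in the scene too. What is shaped like the bottle_b but pink is not meant.

How it is judged:
By the outcome, as a careful person would: the job done as asked, in the order asked, and still so for the second after the job is handed in, with the robot touching nothing.
It also fails if it takes over 66 s, if anything falls off the work surface, if the arm or the gripper's body presses on something with over 40 N, if the wrist force passes 120 N, or if a joint passes its speed limit or range.

## Working session

There is one attempt and no reset: what is moved stays moved. The work goes in short steps, Python scripts to look and compute and a shell command to move; the robot and the scene stay as the last step left them, time stands still between calls to the robot, and variables do not carry over. Pictures are saved under pics/ and viewed, and the job is handed in when it is done.

```bash
ls; mkdir -p pics; python3 - <<'E'
from rig import get_state,get_image,grasp_offset
import cv2,numpy as np
s=get_state();print(s,grasp_offset)
for n in("side","top","wrist"):
    i=get_image(n);cv2.imwrite(f"pics/{n}0.png",i["color"])
    print(n,{k:np.round(v,4).tolist() for k,v in i.items() if k!="color"})
E
```

```text
pics
{'clock': 0.0, 'qpos': array([ 1.21297798e+00,  2.76615604e-01,  1.50615088e+00, -3.32206511e-05,
        1.36070328e+00, -1.20980116e-01]), 'qd': array([-0.00248204,  0.00036514,  0.00027575, -0.00016715, -0.00040835,
       -0.00051652]), 'effort': array([ 8.36354593e-04, -4.16774189e+01, -2.45806646e+01,  7.80922642e-05,
        1.11009245e-02,  1.23501601e-05]), 'position': array([0.13472818, 0.55843926, 0.2304209 ]), 'ee_rot': array([-0.70150719,  0.7028021 , -0.08368312,  0.08339071]), 'contact_force': array([-0.68024336, -0.14715241,  0.19730652]), 'moment': array([-0.00248262,  0.00025647,  0.04986403]), 'width': 0.08533227657255758} 0.0187
side {'mtx': [[401.6613, 0.0, 282.443], [0.0, 401.6613, 209.4687], [0.0, 0.0, 1.0]], 'k1': -0.0675, 'R': [[-0.4269, 0.9043, 0.0036], [0.7116, 0.3384, -0.6157], [-0.558, -0.2603, -0.788]], 't': [0.2411, -0.3667, 1.1986]}
top {'mtx': [[544.0985, 0.0, 281.1877], [0.0, 544.0985, 210.4229], [0.0, 0.0, 1.0]], 'k1': -0.0671, 'R': [[-0.0239, -0.9997, 0.0059], [-0.9895, 0.0228, -0.1427], [0.1426, -0.0093, -0.9897]], 't': [0.0508, 0.613, 1.0589]}
wrist {'mtx': [[327.764, 0.0, 276.9179], [0.0, 327.764, 212.8757], [0.0, 0.0, 1.0]], 'k1': 0.0241, 'tool_from_camera': [[0.001, 0.9474, 0.32, -0.0825], [-0.0017, -0.32, 0.9474, -0.1433], [1.0, -0.0015, 0.0013, -0.0002], [0.0, 0.0, 0.0, 1.0]]}
```

View pics/side0.png

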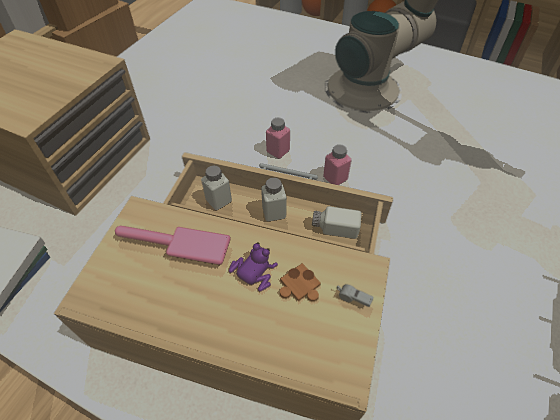

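View pics/top0.png

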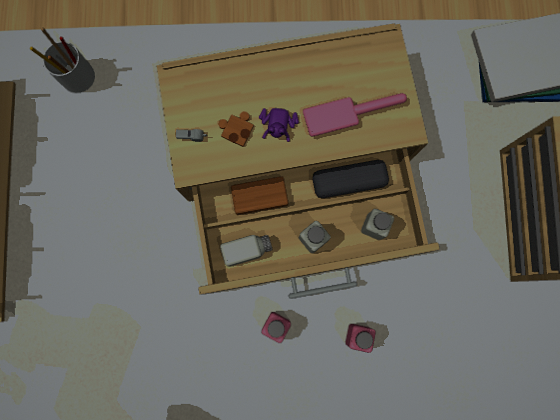

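View pics/wrist0.png

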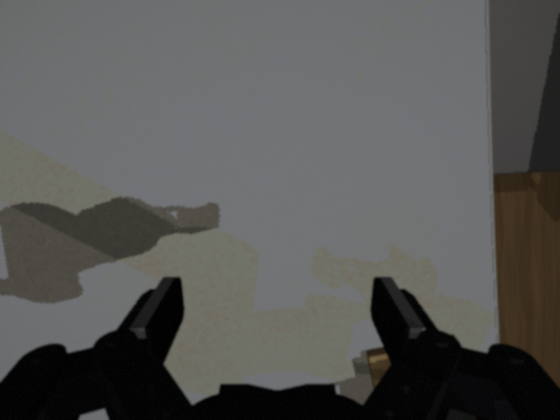

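The side view shows the fallen white bottle at (338,221). White bottles stand at (215,187) and (273,200), and two pink lookalikes stand in front of the drawer. In the top view the fallen one is at (245,249) with its cap at (264,243), the standing ones are at (316,236) and (379,223), and the pink ones at (276,327) and (361,337). The only bottle lying down in the lane is the one at (245,249), with its cap to the right, so it fits the description. I'll enlarge it to confirm.

```bash
cat > h.py <<'E'
import numpy as np,cv2
from rig import get_state,get_image,grasp_offset
from scipy.spatial.transform import Rotation as Ro
def rot(s): q=s["ee_rot"]; return Ro.from_quat([q[1],q[2],q[3],q[0]]).as_matrix()
def cam(i,s=None):
    if "R" in i: return np.array(i["R"]),np.array(i["t"])
    T=np.array(i["tool_from_camera"]);W=np.eye(4);W[:3,:3]=rot(s);W[:3,3]=s["position"]
    M=np.linalg.inv(W@T);return M[:3,:3],M[:3,3]
def ray(i,uv,s=None):
    R,t=cam(i,s);K=np.array(i["mtx"])
    p=cv2.undistortPoints(np.array([[uv]],float),K,np.array([i["k1"],0,0,0,0.]))[0,0]
    d=R.T@np.array([p[0],p[1],1]);return -R.T@t,d
def onz(i,uv,z,s=None):
    o,d=ray(i,uv,s);return o+d*(z-o[2])/d[2]
def proj(i,X,s=None):
    R,t=cam(i,s);c=R@np.array(X)+t;p=c[:2]/c[2];r2=p@p;p=p*(1+i["k1"]*r2);K=np.array(i["mtx"])
    return np.array([K[0,0]*p[0]+K[0,2],K[1,1]*p[1]+K[1,2]])
def tri(i1,u1,i2,u2):
    A=[];b=[]
    for i,u in((i1,u1),(i2,u2)):
        o,d=ray(i,u);d=d/np.linalg.norm(d);P=np.eye(3)-np.outer(d,d);A.append(P);b.append(P@o)
    A=np.vstack(A);b=np.hstack(b);return np.linalg.lstsq(A,b,rcond=None)[0]
E
python3 - <<'E'
from h import *
t=get_image("top")["color"];s=get_image("side")["color"]
cv2.imwrite("pics/tc.png",cv2.resize(t[150:350,190:450],None,fx=3,fy=3,interpolation=cv2.INTER_CUBIC))
cv2.imwrite("pics/sc.png",cv2.resize(s[110:260,150:400],None,fx=3,fy=3,interpolation=cv2.INTER_CUBIC))
E
```

```text
(no output)
```

View pics/tc.png

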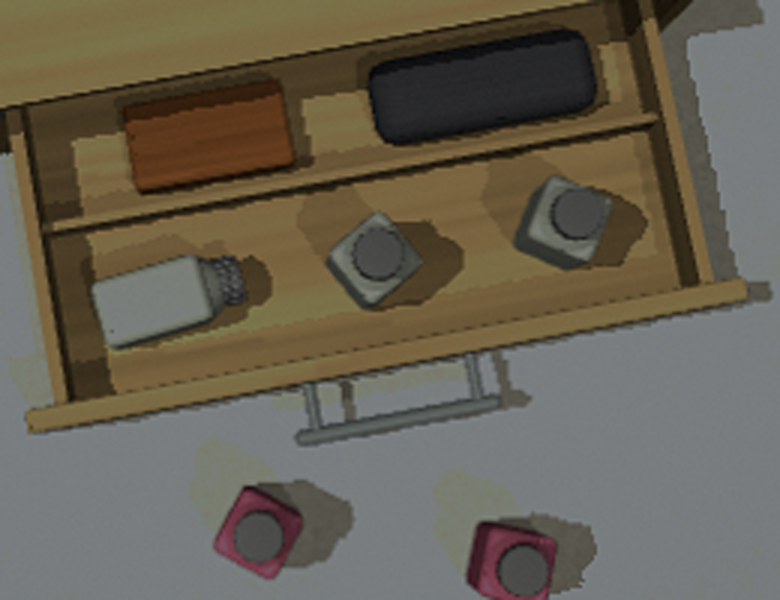

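View pics/sc.png

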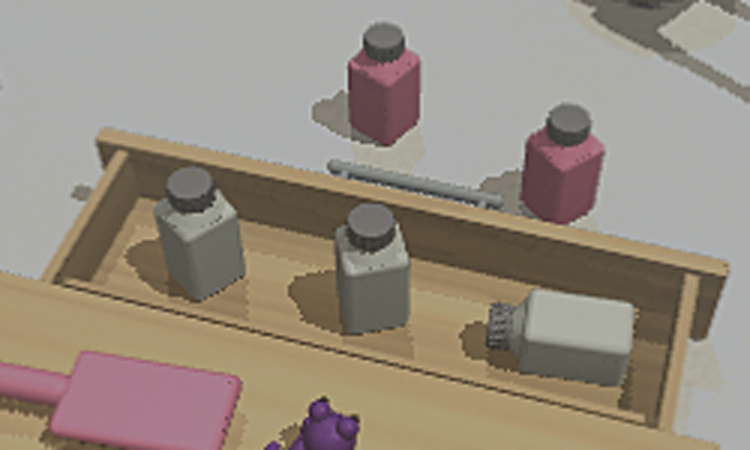

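```bash
python3 - <<'E'
from h import *
t=get_image("top");s=get_image("side")
c=lambda x,y:(190+x/3-.33,150+y/3-.33)
sc=lambda x,y:(150+x/3-.33,110+y/3-.33)
P=lambda n,uv,z:print(n,np.round(onz(t,c(*uv),z),4))
for n,uv in dict(boardFL=(30,431),boardFR=(746,297)).items():P(n,uv,.080)
a=onz(t,c(30,431),.08);b=onz(t,c(746,297),.08);d=b-a;print("width",np.linalg.norm(d),"yaw",np.degrees(np.arctan2(d[0],-d[1])), "mid",(a+b)/2)
for n,uv in dict(hL=(300,438),hR=(500,403)).items():P(n,uv,.052)
for n,uv in dict(capA=(378,254),capB=(577,213)).items():P(n,uv,.122)
for n,uv in dict(pinkL=(258,536),pinkR=(524,570)).items():P(n,uv,.098)
for n,uv in dict(T1=(93,292),T2=(190,257),T3=(207,318),T4=(114,347)).items():P(n,uv,.070)
P("capend",(238,280),.047)
print("tri capA",tri(t,c(378,254),s,sc(371,225)),"capB",tri(t,c(577,213),s,sc(190,190)))
print("cubby front edge z.15", onz(t,(179,198),.15),onz(t,(425,147),.15))
print("tri cubby frontL",)
E
```

```text
boardFL [0.4515 0.1972 0.08  ]
boardFR [ 0.5262 -0.2685  0.08  ]
width 0.47169842765685055 yaw 9.114258247069047 mid [ 0.48883649 -0.03564929  0.08      ]
hL [0.4428 0.0239 0.052 ]
hR [ 0.4623 -0.1087  0.052 ]
capA [ 0.5561 -0.0262  0.122 ]
capB [ 0.5789 -0.1521  0.122 ]
pinkL [0.3833 0.0526 0.098 ]
pinkR [ 0.358 -0.113  0.098]
T1 [0.5405 0.157  0.07  ]
T2 [0.5621 0.0932 0.07  ]
T3 [0.5219 0.0828 0.07  ]
T4 [0.5044 0.1437 0.07  ]
capend [0.5482 0.0625 0.047 ]
tri capA [ 0.55642192 -0.02577351  0.1142822 ] capB [ 0.579551   -0.15302335  0.112535  ]
cubby front edge z.15 [0.62609007 0.22465402 0.15      ] [ 0.71258023 -0.2349476   0.15      ]
tri cubby frontL
```

The crop confirms it: a white bottle on its side, with its body at crop (153,303) and grey cap at (230,280). The two in pink are the lookalikes. Next I'll refine the yaw and work out the grasp pose in tool axes.

```bash
python3 - <<'E'
from h import *
s=get_state();R=rot(s);print(np.round(R,3))
t=get_image("top")["color"].astype(int);im=get_image("top")
# white body mask of fallen bottle
b,g,r=t[...,0],t[...,1],t[...,2]
m=((np.minimum(np.minimum(b,g),r)>95)&(abs(r-b)<30)).astype(np.uint8)
m[:, :212]=0;m[:,275:]=0;m[:228]=0;m[275:]=0
n,l,st,c=cv2.connectedComponentsWithStats(m);k=1+np.argmax(st[1:,4]);print(st[k],c[k])
cn=max(cv2.findContours((l==k).astype(np.uint8),0,2)[0],key=cv2.contourArea)
box=cv2.boxPoints(cv2.minAreaRect(cn));print(box)
w=np.array([onz(im,p,.065) for p in box]);print(np.round(w,4), np.linalg.norm(w[1]-w[0]),np.linalg.norm(w[2]-w[1]))
v=[t[int(y),int(x)] for x,y in((235,250),(245,250),(225,262))];print(v)
E
```

```text
[[ 0.972 -0.     0.235]
 [-0.235 -0.     0.972]
 [-0.    -1.    -0.   ]]
[221 236  38  29 743] [239.59892328 249.84387618]
[[219.84908 244.47171]
 [253.52832 234.84906]
 [259.37738 255.32074]
 [225.69812 264.9434 ]]
[[0.546  0.1591 0.065 ]
 [0.5635 0.0924 0.065 ]
 [0.5228 0.0816 0.065 ]
 [0.5055 0.148  0.065 ]] 0.06895036104877922 0.042058010369958584
[array([123, 126, 122]), array([122, 126, 122]), array([107, 118, 113])]
```

```bash
cat >> h.py <<'E'
UP=np.array([0,0,1.])
def tgt(u,L):
    L=np.radians(L);y=-UP*np.cos(L)-u*np.sin(L);x=u*np.cos(L)-UP*np.sin(L);return np.c_[x,y,np.cross(x,y)]
def rel(p,Rt,s=None):
    s=s or get_state();R=rot(s)
    sh=R.T@(np.array(p)-s["position"])*100;tu=np.degrees(Ro.from_matrix(R.T@Rt).as_rotvec())/8
    return np.round(sh,2),np.round(tu,2)
E
python3 - <<'E'
from h import *
a=np.radians(15.5);u=np.array([np.sin(a),-np.cos(a),0])
Rt=tgt(u,30);print(np.round(Rt,3))
print(rel([.550,.063,.15],tgt(u,0)))
print(rel([.550,.063,.15],Rt))
E
```

```text
[[ 0.231 -0.134  0.964]
 [-0.835  0.482  0.267]
 [-0.5   -0.866  0.   ]]
(array([ 51.99,   8.13, -38.47]), array([0.  , 7.62, 0.  ]))
(array([ 51.99,   8.13, -38.47]), array([1.99, 7.43, 3.39]))
```

```bash
python3 -m jog '[70,5,0,-4,0,0.7,0, 70,10,0,-8,0,1.5,0, 70,15,0,-12,0,2.3,0, 70,20,0,-15,0,3,0, 70,25,0,-19,0,3.8,0, 70,30,0,-22,0,4.5,0, 70,35,0,-26,0,5.3,0, 70,40,0,-30,0,6,0, 70,45,0,-34,0,6.8,0, 70,49,1,-37,0,7.6,0, 70,52,2,-38.5,0,7.62,0, 70,52,2,-38.5,0,7.62,0]' 20; python3 - <<'E'
from h import *
s=get_state();print(s["clock"],s["qpos"],s["width"],s["contact_force"])
i=get_image("wrist");cv2.imwrite("pics/w1.png",i["color"])
i=get_image("top");cv2.imwrite("pics/t1.png",i["color"])
a=np.radians(15.5);u=np.array([np.sin(a),-np.cos(a),0])
print(rel([.550,.063,.15],tgt(u,30)))
E
```

```text
clock: 1.95
position: [0.5514, 0.0608, 0.2101]
ee_rot: [-0.562, 0.562, -0.429, 0.429]
contact_force: [0.5, 0.2, -0.1]
width: 0.062
1.95 [-1.54103049e-02  2.58915398e-01  1.58285275e+00 -3.02069839e-04
  1.30100454e+00 -2.82205769e-01] 0.06197371119417747 [ 0.50020999  0.17851384 -0.09495062]
(array([-0.  ,  6.1 ,  0.05]), array([ 0.01, -0.01,  3.74]))
```

View pics/w1.png

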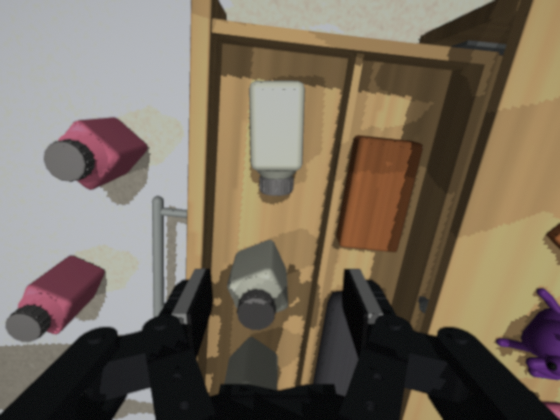

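The wrist view shows the fallen bottle's body spanning (250,83) to (303,170) and its cap at (277,184), aligned with the tool. Now I'll refine its position.

```bash
python3 - <<'E'
from h import *
s=get_state();i=get_image("wrist")
w=np.array([onz(i,p,.070,s)[:2] for p in((250,83),(303,84),(302,170),(250,169))]);print(np.round(w,4))
print("len,wid",np.linalg.norm(w[0]-w[3]),np.linalg.norm(w[0]-w[1]))
b=(w[0]+w[1])/2;n=(w[2]+w[3])/2;d=n-b;print("ctr",(b+n)/2,"ang",np.degrees(np.arctan2(d[0],-d[1])))
for nme,p in dict(fbL_in=(213,44),fbR_in=(213,300),div=(345,230),div2=(352,120)).items(): print(nme,onz(i,p,.08 if 'fb' in nme else .059,s))
print("cap end",onz(i,(277,194),.047,s))
E
```

```text
[[0.5028 0.1507]
 [0.5441 0.1613]
 [0.5636 0.0941]
 [0.5195 0.0829]]
len,wid 0.06981037107397738 0.042701460720215904
ctr [0.53250472 0.1222629 ] ang 14.998696558788817
fbL_in [0.47056431 0.16918333 0.08      ]
fbR_in [ 0.51603626 -0.04874284  0.08      ]
div [0.62197065 0.04718059 0.059     ]
div2 [0.59407465 0.14554587 0.059     ]
cap end [0.54991798 0.06131067 0.047     ]
```

```bash
python3 -m jog '[70,0,1,0,0,0,1, 70,0,2,0,0,0,2, 70,0,3,0,0,0,3, 70,0,4,0,0,0,3.75, 70,0,6,0,0,0,3.75, 70,0,6,0,0,0,3.75]'; python3 - <<'E'
from h import *
s=get_state();print(s["qpos"])
i=get_image("side");cv2.imwrite("pics/s2.png",cv2.resize(i["color"][60:320,130:420],None,fx=2,fy=2))
a=np.radians(15.2);u=np.array([np.sin(a),-np.cos(a),0])
print(rel([.5345,.1215,.036],tgt(u,30)))
E
```

```text
clock: 2.85
position: [0.5488, 0.0637, 0.1507]
ee_rot: [0.654, -0.433, 0.56, -0.267]
contact_force: [-0.9, -0.6, 0.5]
width: 0.0619
[-0.29945478  0.42107509  1.62213167  0.43962546  1.41914048 -0.70865064]
(array([ 0.63, 13.  ,  0.11]), array([ 0.02,  0.04, -0.  ]))
```

View pics/s2.png

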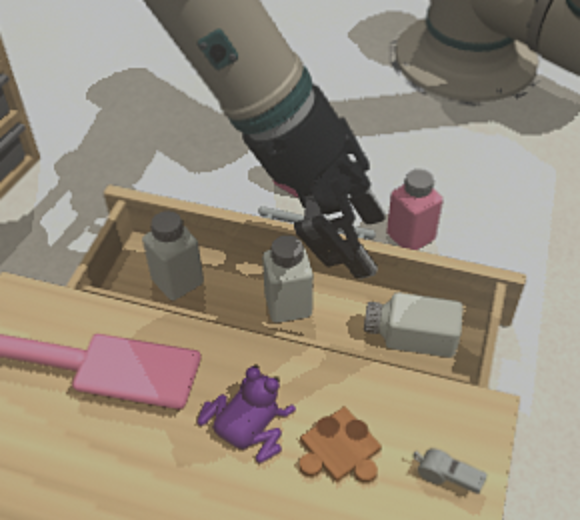

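```bash
python3 -m jog '[70,0.6,3,0,0,0,0, 70,0.6,6,0,0,0,0, 70,0.6,8,0,0,0,0, 70,0.6,9,0,0,0,0, 70,0.6,9,0,0,0,0]'; python3 - <<'E'
from h import *
s=get_state()
i=get_image("side");cv2.imwrite("pics/s3.png",cv2.resize(i["color"][60:320,130:420],None,fx=2,fy=2))
i=get_image("wrist");cv2.imwrite("pics/w3.png",i["color"])
a=np.radians(15.2);u=np.array([np.sin(a),-np.cos(a),0])
print(rel([.5345,.1215,.036],tgt(u,30)))
E
```

```text
clock: 3.52
position: [0.5395, 0.1018, 0.071]
ee_rot: [0.655, -0.433, 0.559, -0.268]
contact_force: [-0.2, 0.9, 0.1]
width: 0.0618
(array([-0.07,  4.12, -0.02]), array([0.01, 0.04, 0.01]))
```

View pics/s3.png

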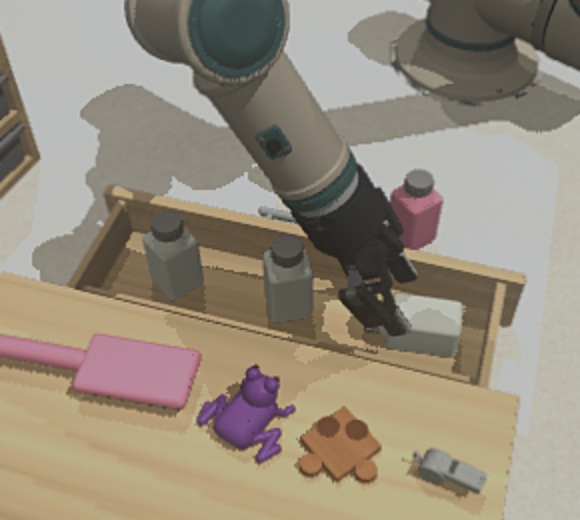

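View pics/w3.png

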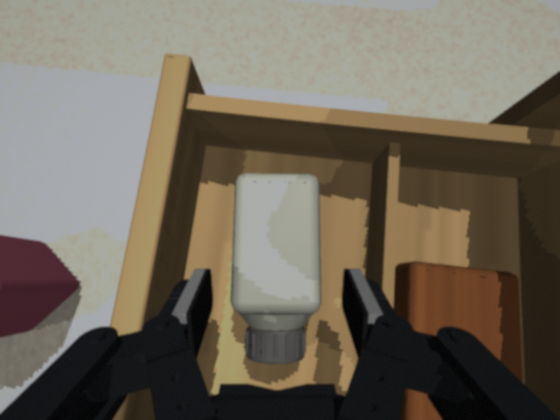

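The wrist view shows the bottle (body at (277,243)) centred between the fingers (inner edges about 212 and 345), aligned, with the divider and front board clear. I'll descend and grip.

```bash
python3 -m jog '[70,0,1.5,0,0,0,0, 70,0,3,0,0,0,0, 70,0,4,0,0,0,0, 70,0,4,0,0,0,0, 110,0,4,0,0,0,0, 150,0,4,0,0,0,0, 200,0,4,0,0,0,0, 200,0,4,0,0,0,0, 200,0,4,0,0,0,0, 200,0,4,0,0,0,0]' 30; python3 - <<'E'
from h import *
s=get_state()
i=get_image("side");cv2.imwrite("pics/s4.png",cv2.resize(i["color"][60:320,130:420],None,fx=2,fy=2))
i=get_image("wrist");cv2.imwrite("pics/w4.png",i["color"]);print(s["moment"])
E
```

```text
clock: 4.88
position: [0.5342, 0.1204, 0.0357]
ee_rot: [0.654, -0.433, 0.559, -0.268]
contact_force: [-0.4, -0.4, -0.8]
width: 0.046
[-0.35725029 -0.08734093  0.00838476]
```

View pics/s4.png

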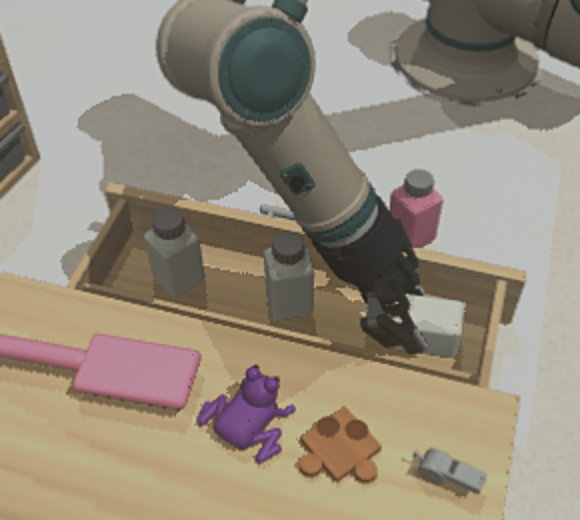

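View pics/w4.png

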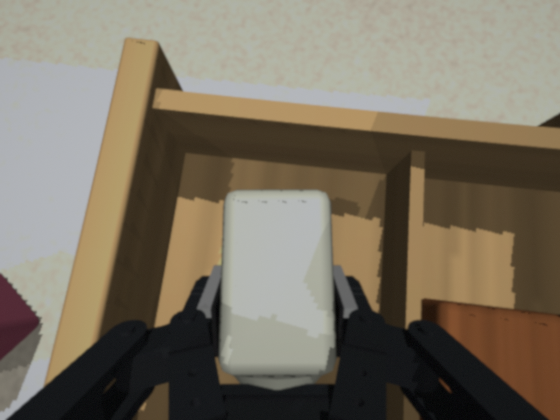

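Gripped at 46 mm, so I'll lift straight up.

```bash
python3 -m jog '[200,-0.5,-0.87,0,0,0,0, 200,-1.5,-2.6,0,0,0,0, 200,-2.5,-4.3,0,0,0,0, 200,-3.5,-6.1,0,0,0,0, 200,-4.5,-7.8,0,0,0,0, 200,-5.5,-9.5,0,0,0,0, 200,-6.5,-11.3,0,0,0,0, 200,-7.5,-13,0,0,0,0, 200,-7.5,-13,0,0,0,0]' 40; python3 - <<'E'
from h import *
s=get_state();print(s["qpos"])
a=np.radians(15.2);u=np.array([np.sin(a),-np.cos(a),0])
for T in (-15,-30,-45):
  print(T, rel(s["position"]+.019*(tgt(u,T)[:,1]-rot(s)[:,1]),tgt(u,T)))
i=get_image("side");cv2.imwrite("pics/s5.png",cv2.resize(i["color"][60:320,130:420],None,fx=2,fy=2))
E
```

```text
clock: 6.1
position: [0.5349, 0.1202, 0.1875]
ee_rot: [0.655, -0.432, 0.558, -0.269]
contact_force: [-0.5, 0.1, -1.7]
width: 0.0458
[-0.213465    0.35514306  1.62691822  0.46342899  1.43391815 -0.61336332]
-15 (array([ 1.34, -0.55, -0.01]), array([-0.02,  0.04, -5.61]))
-30 (array([ 1.64, -0.95, -0.01]), array([-0.03,  0.04, -7.49]))
-45 (array([ 1.83, -1.41, -0.01]), array([-0.03,  0.03, -9.36]))
```

View pics/s5.png

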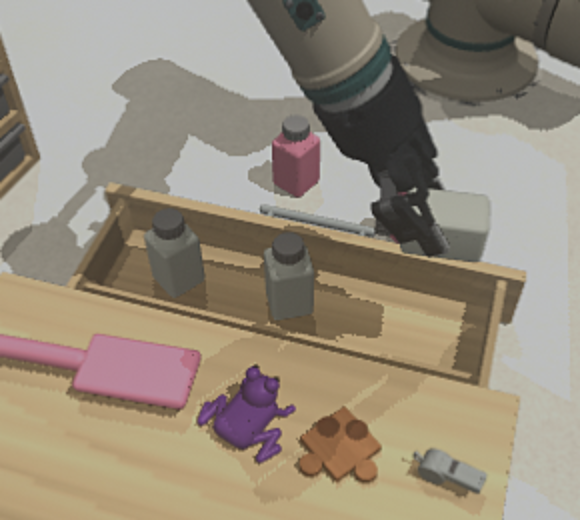

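```bash
python3 -m jog '[200,0.2,0,0,0,0,-0.8, 200,0.4,0,0,0,0,-1.6, 200,0.6,-0.1,0,0,0,-2.4, 200,0.8,-0.2,0,0,0,-3.2, 200,1,-0.3,0,0,0,-4, 200,1.2,-0.4,0,0,0,-4.8, 200,1.3,-0.5,0,0,0,-5.6, 200,1.45,-0.7,0,0,0,-6.4, 200,1.6,-0.9,0,0,0,-7.2, 200,1.7,-1.1,0,0,0,-8, 200,1.8,-1.2,0,0,0,-8.7, 200,1.8,-1.4,0,0,0,-9.4]'; python3 - <<'E'
from h import *
s=get_state();print(s["qpos"]);print(np.round(rot(s),3))
i=get_image("side");cv2.imwrite("pics/s6.png",cv2.resize(i["color"][60:320,130:420],None,fx=2,fy=2))
i=get_image("top");cv2.imwrite("pics/t6.png",i["color"])
i=get_image("wrist");cv2.imwrite("pics/w6.png",i["color"])
E
```

```text
clock: 7.65
position: [0.5393, 0.0988, 0.1877]
ee_rot: [-0.354, 0.685, -0.178, 0.611]
contact_force: [0.4, 0.1, -1.2]
width: 0.0458
[ 0.51896793  0.41269661  1.70215915 -0.78245995  1.35619075  0.55494663]
[[ 0.189  0.188  0.964]
 [-0.677 -0.686  0.267]
 [ 0.711 -0.703 -0.002]]
```

View pics/s6.png

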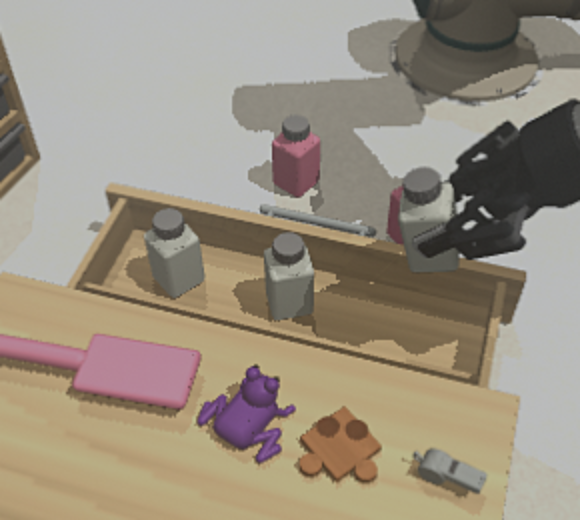

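View pics/t6.png

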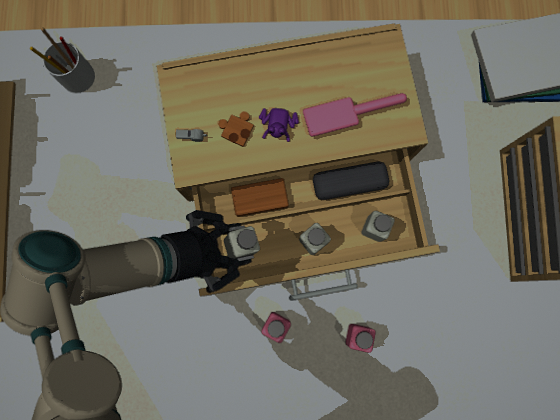

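View pics/w6.png

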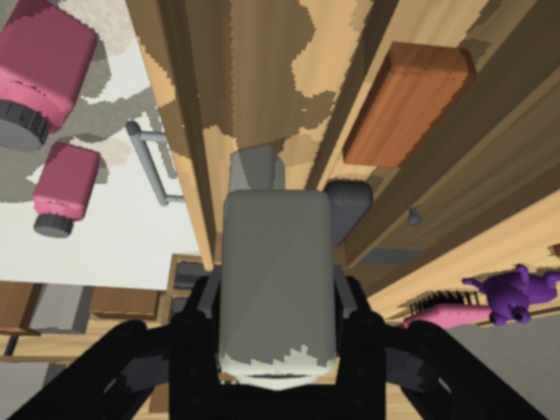

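The rotated view shows the bottle held nearly upright, cap up, above the lane at top pixel (243,240), with A and B untouched. Next I'll compute the touchdown pose.

```bash
cat >> h.py <<'E'
A_=np.radians(9.2);EX=np.array([np.cos(A_),np.sin(A_),0]);EY=np.array([-np.sin(A_),np.cos(A_),0]);LC=np.array([.560,-.0245,.024])
E
python3 - <<'E'
from h import *
from scipy.spatial.transform import Rotation as Ro
s=get_state()
a=np.radians(15.2);u=np.array([np.sin(a),-np.cos(a),0])
Rg=Ro.from_quat([-.433,.559,-.268,.654]).as_matrix();pg=np.array([.5342,.1204,.0357])
ctr=np.array([.533,.1215,.047]);base=ctr-.037*u;ax=Rg.T@u;bt=Rg.T@(base-pg);print("base in tool",bt,"axis",ax)
print("now base",s["position"]+rot(s)@bt,"axis",rot(s)@ax)
u2=-EY
for tilt,dz in((7,.06),(7,.008),(7,.003)):
    Rt=tgt(u2,-(60-tilt)); 
    b=LC+.10*EY+UP*(np.sin(np.radians(tilt))*.023+dz)
    p=b-Rt@bt
    print(tilt,dz,p,Rt@ax,rel(p,Rt,s))
E
```

```text
base in tool [-0.03889511  0.00937399 -0.00068816] axis [ 0.86640346 -0.49932102 -0.00485453]
now base [0.53268481 0.11909359 0.15263636] axis [ 0.06866353 -0.24798799  0.96632669]
7 0.06 [0.5472367  0.0586072  0.12350742] [ 0.0148156  -0.12183767  0.99243946] (array([-1.57,  7.4 , -0.28]), array([-0.58,  0.55, -0.98]))
7 0.008 [0.5472367  0.0586072  0.07150742] [ 0.0148156  -0.12183767  0.99243946] (array([-5.25, 11.07, -0.25]), array([-0.58,  0.55, -0.98]))
7 0.003 [0.5472367  0.0586072  0.06650742] [ 0.0148156  -0.12183767  0.99243946] (array([-5.61, 11.42, -0.25]), array([-0.58,  0.55, -0.98]))
```

```bash
python3 -m jog '[200,-0.4,1.8,-0.1,-0.15,0.15,-0.25, 200,-0.8,3.7,-0.15,-0.3,0.3,-0.5, 200,-1.2,5.5,-0.2,-0.45,0.4,-0.75, 200,-1.6,7.4,-0.3,-0.58,0.55,-1, 200,-2.4,8.2,-0.3,-0.58,0.55,-1, 200,-3.2,9,-0.3,-0.58,0.55,-1, 200,-4,9.8,-0.3,-0.58,0.55,-1, 200,-4.7,10.5,-0.25,-0.58,0.55,-1, 200,-5.25,11.05,-0.25,-0.58,0.55,-1, 200,-5.25,11.05,-0.25,-0.58,0.55,-1]'; python3 - <<'E'
from h import *
s=get_state();print(s["qpos"]);print(np.round(rot(s).T@UP,3))
i=get_image("side");cv2.imwrite("pics/s7.png",cv2.resize(i["color"][60:320,130:420],None,fx=2,fy=2))
i=get_image("top");cv2.imwrite("pics/t7.png",cv2.resize(i["color"][150:350,150:450],None,fx=2.5,fy=2.5))
E
```

```text
clock: 9.05
position: [0.5486, 0.058, 0.0733]
ee_rot: [-0.276, 0.685, -0.169, 0.652]
contact_force: [-0.3, 0.7, -2.1]
width: 0.0456
[ 0.48989553  0.62850397  1.78504817 -0.90856926  1.29157011  0.86141414]
[ 0.801 -0.599  0.004]
```

View pics/s7.png

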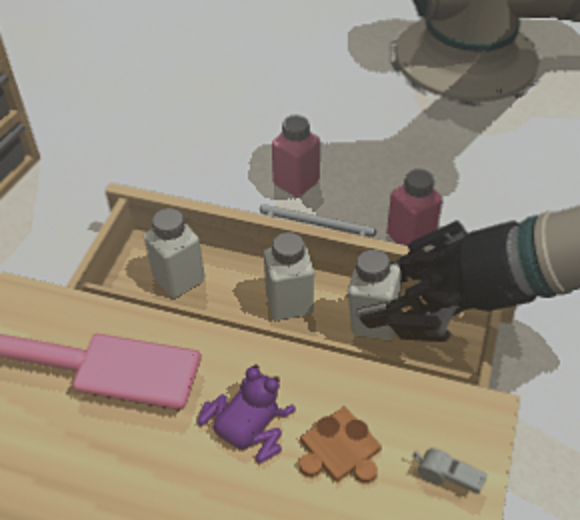

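View pics/t7.png

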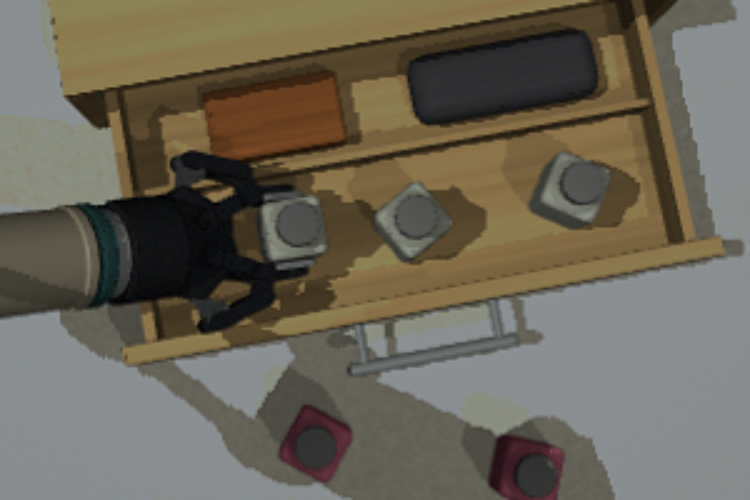

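```bash
python3 -m jog '[200,-0.2,0.15,0,0,0,0, 200,-0.4,0.3,0,0,0,0, 200,-0.5,0.37,0,0,0,0, 200,-0.5,0.37,0,0,0,0]' 20;  python3 -m jog '[200,-0.15,0.1,0,0,0,0, 200,-0.25,0.18,0,0,0,0, 200,-0.25,0.18,0,0,0,0]'; python3 -m jog '[200,-0.15,0.1,0,0,0,0, 200,-0.25,0.18,0,0,0,0, 200,-0.25,0.18,0,0,0,0]'
```

```text
clock: 9.65
position: [0.5488, 0.058, 0.0675]
ee_rot: [-0.276, 0.685, -0.169, 0.653]
contact_force: [0.3, -0.1, -0.1]
width: 0.0458
clock: 10.02
position: [0.5488, 0.0581, 0.0644]
ee_rot: [-0.276, 0.685, -0.169, 0.653]
contact_force: [1.0, 0.1, -1.2]
width: 0.0454
clock: 10.4
position: [0.5492, 0.0582, 0.0629]
ee_rot: [-0.276, 0.684, -0.168, 0.653]
contact_force: [-1.5, 3.1, 5.2]
width: 0.0455
```

```bash
python3 -m jog '[200,-0.12,0.09,0,0,0,0, 200,-0.2,0.15,0,0,0,0, 200,-0.2,0.15,0,0,0,0]'; python3 - <<'E'
from h import *
i=get_image("side");cv2.imwrite("pics/s8.png",cv2.resize(i["color"][140:260,250:420],None,fx=4,fy=4,interpolation=cv2.INTER_CUBIC))
E
```

```text
clock: 10.78
position: [0.5503, 0.0585, 0.0627]
ee_rot: [-0.276, 0.684, -0.166, 0.655]
contact_force: [-1.7, 7.7, 14.6]
width: 0.0456
```

View pics/s8.png

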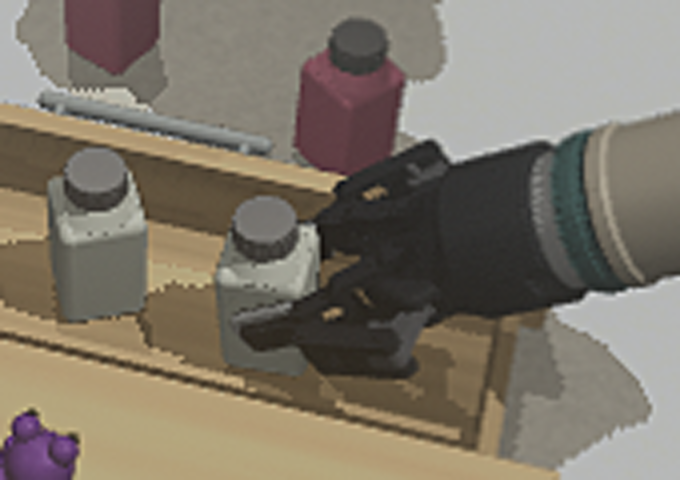

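Force builds to 14.6 N against the floor and the bottle still leans about 7° (it tips past 30°). I'll ease off, then open so it settles flat.

```bash
python3 -m jog '[200,0.16,-0.12,0,0,0,0, 200,0.28,-0.21,0,0,0,0, 200,0.28,-0.21,0,0,0,0]'; python3 -m jog '[110,0,0,0,0,0,0, 100,0,0,0,0,0,0, 85,0,0,0,0,0,0, 70,0,0,0,0,0,0, 70,0,0,0,0,0,0, 70,0,0,0,0,0,0]'; python3 - <<'E'
from h import *
i=get_image("side");cv2.imwrite("pics/s9.png",cv2.resize(i["color"][140:260,250:420],None,fx=4,fy=4,interpolation=cv2.INTER_CUBIC))
i=get_image("top");cv2.imwrite("pics/t9.png",cv2.resize(i["color"][150:350,150:450],None,fx=2.5,fy=2.5))
E
```

```text
clock: 11.2
position: [0.5492, 0.0582, 0.0629]
ee_rot: [-0.277, 0.684, -0.169, 0.653]
contact_force: [0.4, 1.6, 5.0]
width: 0.0457
clock: 11.95
position: [0.5488, 0.0582, 0.0624]
ee_rot: [-0.276, 0.685, -0.169, 0.653]
contact_force: [-0.1, 0.2, -0.5]
width: 0.0618
```

View pics/s9.png

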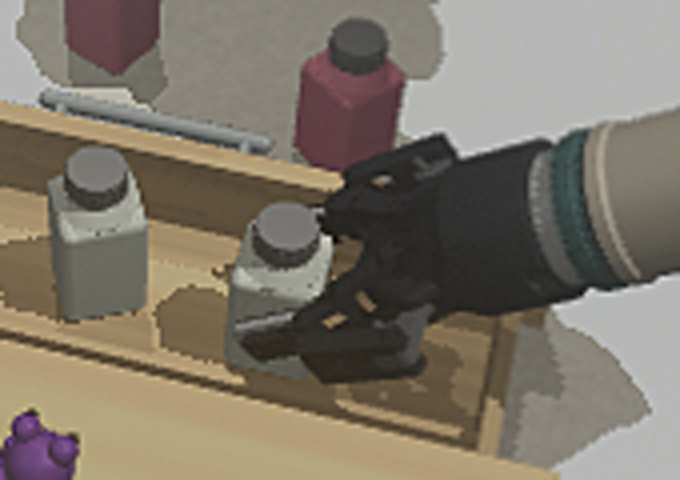

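View pics/t9.png

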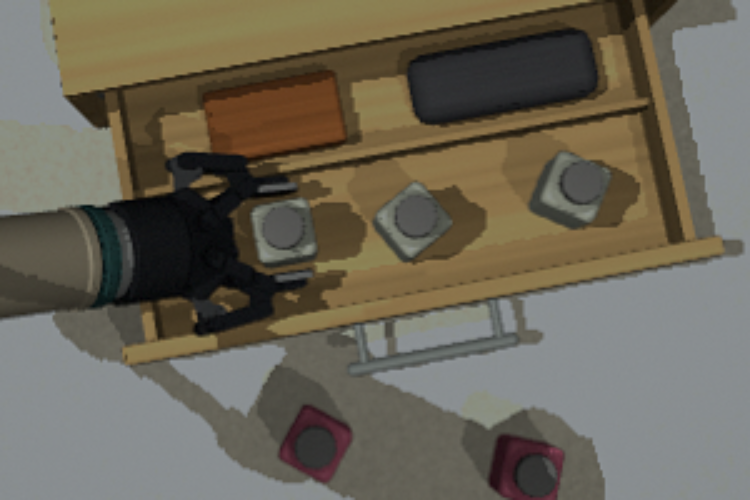

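The bottle stands upright (side crop (278,290)) with both fingers clear of it. I'll retract along the tool axis.

```bash
python3 -m jog '[70,0,-1,0,0,0,0, 70,0,-2.5,0,0,0,0, 70,0,-4,0,0,0,0, 70,0,-6,0,0,0,0, 70,0,-8,0,0,0,0, 70,0,-10,0,0,0,0, 70,0,-12,0,0,0,0, 70,0,-14,0,0,0,0, 70,0,-14,0,0,0,0]'; python3 - <<'E'
from h import *
print(np.round(rot(get_state()),3), get_state()["qpos"])
i=get_image("side");cv2.imwrite("pics/s10.png",i["color"])
i=get_image("top");cv2.imwrite("pics/t10.png",cv2.resize(i["color"][150:350,150:450],None,fx=2.5,fy=2.5))
E
```

```text
clock: 13.18
position: [0.5312, 0.1703, 0.1472]
ee_rot: [-0.278, 0.684, -0.169, 0.653]
contact_force: [1.4, -0.5, -0.5]
width: 0.062
[[ 0.09   0.132  0.987]
 [-0.593 -0.789  0.159]
 [ 0.8   -0.6    0.008]] [ 0.65424402  0.59505671  1.59096609 -0.78519942  1.53106612  0.7739904 ]
```

View pics/s10.png

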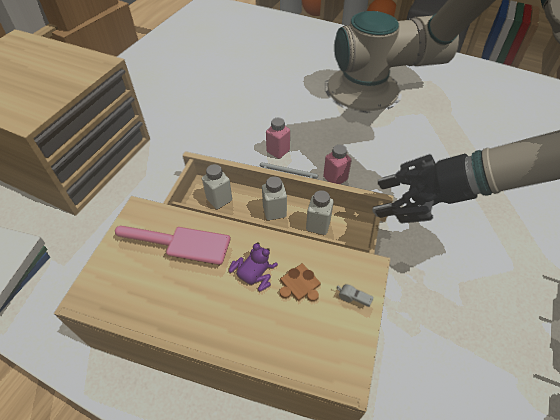

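View pics/t10.png

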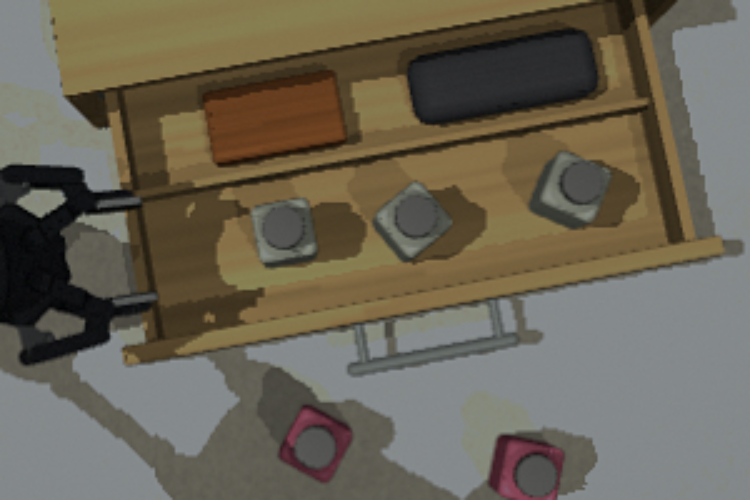

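All three white bottles stand in the lane (top crop (285,228), (415,215), (582,182)), the cubby things are undisturbed, and the fingers are clear at about (135,250). Next is the handle: I'll compute a vertical, closed-finger pose in front of the bar, between the two pink bottles.

```bash
python3 - <<'E'
from h import *
s=get_state();Rt=tgt(-EY,0)
H=LC-EX*(.072+.035);H[2]=.05;print("handle",H)
start=H-.035*EX
print(rel([.45,.12,.25],Rt))
p=start.copy();p[2]=.22;print(rel(p,Rt))
E
```

```text
handle [ 0.45437642 -0.04160729  0.05      ]
(array([10.47, -3.41, -8.67]), array([-0.03, -0.03,  6.65]))
(array([ 17.69,  11.21, -14.31]), array([-0.03, -0.03,  6.65]))
```

```bash
python3 -m jog '[120,1,-2,-0.5,0,0,0.4, 160,3,-3.5,-2,0,0,1.2, 200,4.5,-4,-3.5,0,0,2.1, 255,6,-4,-5,0,0,3, 255,7.5,-4,-6,0,0,3.9, 255,8.5,-4,-7,0,0,4.8, 255,9.5,-3.7,-8,0,0,5.7, 255,10.5,-3.4,-8.7,0,0,6.65, 255,10.5,-3.4,-8.7,0,0,6.65]'; python3 - <<'E'
from h import *
s=get_state();Rt=tgt(-EY,0)
p=np.array([.42,-.047,.20]);print(rel(p,Rt));print(s["qpos"])
E
```

```text
clock: 14.4
position: [0.4497, 0.1165, 0.2505]
ee_rot: [0.538, -0.535, 0.459, -0.462]
contact_force: [0.4, 0.1, -0.9]
width: -0.0002
(array([15.71,  5.03, -5.43]), array([-0.04, -0.06,  0.01]))
[ 1.03871762e-01  9.36283387e-02  1.69195396e+00 -4.66299191e-04
  1.35079063e+00 -4.77784050e-02]
```

```bash
python3 -m jog '[255,3,0,-1.3,0,0,0, 255,7,1,-2.5,0,0,0, 255,11,3,-4,0,0,0, 255,14,4.5,-5,0,0,0, 255,15.7,5,-5.4,0,0,0, 255,15.7,5,-5.4,0,0,0]'; python3 - <<'E'
from h import *
i=get_image("side");cv2.imwrite("pics/s11.png",cv2.resize(i["color"][60:320,130:420],None,fx=2,fy=2))
s=get_state();i=get_image("wrist");cv2.imwrite("pics/w11.png",i["color"])
print(rel([.42,-.047,.035],tgt(-EY,0),s))
H=LC-EX*(.107);H[2]=.05
print([proj(i,H+k*EY,s) for k in(-.07,0,.07)])
E
```

```text
clock: 15.15
position: [0.421, -0.0438, 0.1988]
ee_rot: [0.539, -0.537, 0.459, -0.459]
contact_force: [0.8, 1.2, 0.5]
width: 0.0002
(array([ 0.37, 16.43, -0.25]), array([-0.02, -0.02, -0.01]))
[array([309.61816624, 267.73769445]), array([311.74435137, 200.34078527]), array([314.29695096, 122.20270047])]
```

View pics/s11.png

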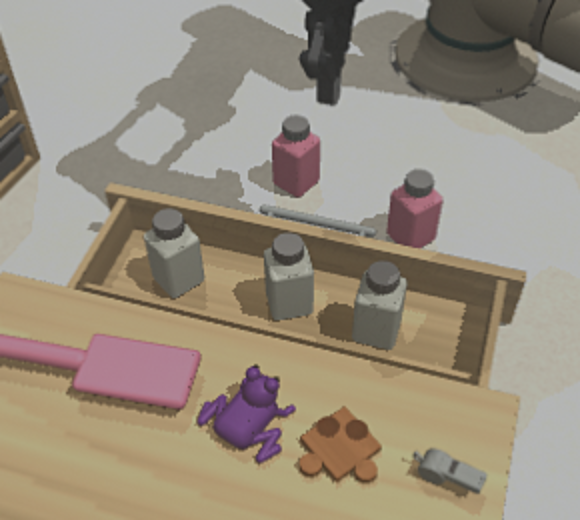

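View pics/w11.png

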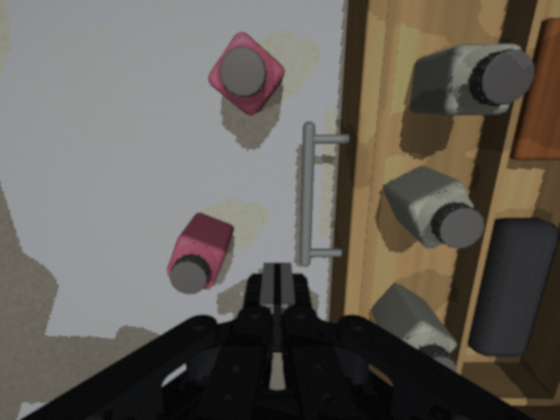

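The closed fingers are just in front of the bar (bar at column 307, rows 125 to 262), with the pink bottles at (245,72) and (200,255) clear. I'll go down.

```bash
python3 -m jog '[255,0.2,3,-0.3,0,0,0, 255,0.4,6,-0.5,0,0,0, 255,0.4,9,-0.5,0,0,0, 255,0.4,12,-0.5,0,0,0, 255,0.4,14,-0.5,0,0,0, 255,0.4,15.5,-0.5,0,0,0, 255,0.4,16.2,-0.5,0,0,0, 255,0.4,16.2,-0.5,0,0,0]'; python3 - <<'E'
from h import *
i=get_image("side");cv2.imwrite("pics/s12.png",cv2.resize(i["color"][60:320,130:420],None,fx=2,fy=2))
i=get_image("top");cv2.imwrite("pics/t12.png",cv2.resize(i["color"][150:350,150:450],None,fx=2.5,fy=2.5))
s=get_state();print((s["position"]-(LC-.107*EX))@EX)
E
```

```text
clock: 16.25
position: [0.4183, -0.0477, 0.0379]
ee_rot: [0.54, -0.537, 0.457, -0.459]
contact_force: [0.8, -0.4, 0.6]
width: -0.0002
-0.0362233733371727
```

View pics/s12.png

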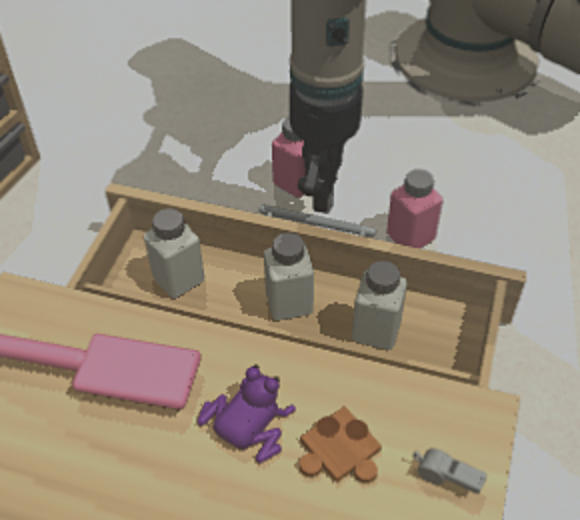

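View pics/t12.png

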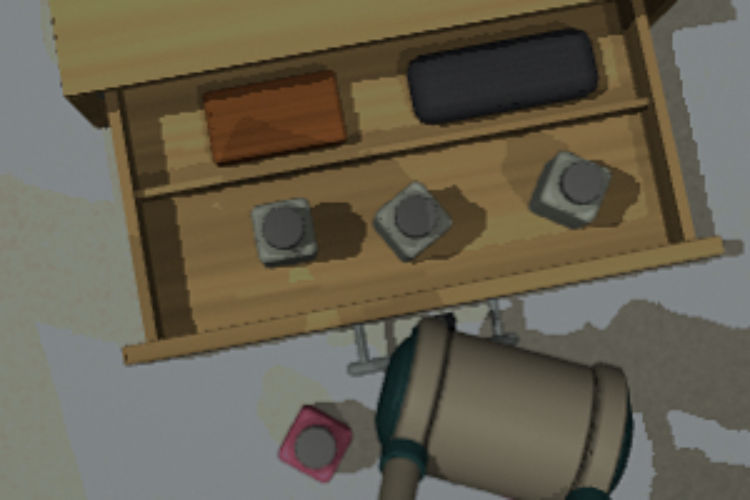

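```bash
python3 -m jog '[255,0,0,0.4,0,0,0, 255,0,0,0.8,0,0,0, 255,0,0,1.1,0,0,0, 255,0,0,1.4,0,0,0, 255,0,0,1.7,0,0,0, 255,0,0,2.0,0,0,0, 255,0,0,2.3,0,0,0, 255,0,0,2.6,0,0,0, 255,0,0,2.9,0,0,0, 255,0,0,3.2,0,0,0, 255,0,0,3.5,0,0,0, 255,0,0,3.8,0,0,0]' 60; python3 - <<'E'
from h import *
i=get_image("side");cv2.imwrite("pics/s13.png",cv2.resize(i["color"][60:320,130:420],None,fx=2,fy=2))
E
```

```text
clock: 17.85
position: [0.4557, -0.0423, 0.0381]
ee_rot: [0.539, -0.537, 0.458, -0.46]
contact_force: [-1.0, -0.4, -0.9]
width: 0.0003
```

View pics/s13.png

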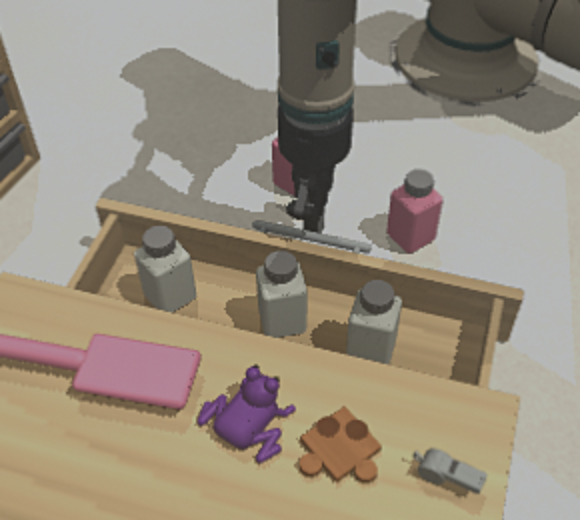

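```bash
python3 -m jog '[255,0,0,0.4,0,0,0, 255,0,0,0.8,0,0,0, 255,0,0,1.3,0,0,0, 255,0,0,1.8,0,0,0, 255,0,0,2.3,0,0,0, 255,0,0,2.8,0,0,0, 255,0,0,3.3,0,0,0, 255,0,0,3.8,0,0,0, 255,0,0,4.3,0,0,0, 255,0,0,4.8,0,0,0, 255,0,0,5.3,0,0,0, 255,0,0,5.7,0,0,0]'; python3 - <<'E'
from h import *
i=get_image("side");cv2.imwrite("pics/s14.png",cv2.resize(i["color"][60:320,130:420],None,fx=2,fy=2))
i=get_image("top");cv2.imwrite("pics/t14.png",cv2.resize(i["color"][150:350,150:450],None,fx=2.5,fy=2.5))
E
```

```text
clock: 19.4
position: [0.5124, -0.0333, 0.0385]
ee_rot: [0.54, -0.537, 0.458, -0.46]
contact_force: [-1.3, -0.4, -1.5]
width: -0.0001
```

View pics/s14.png

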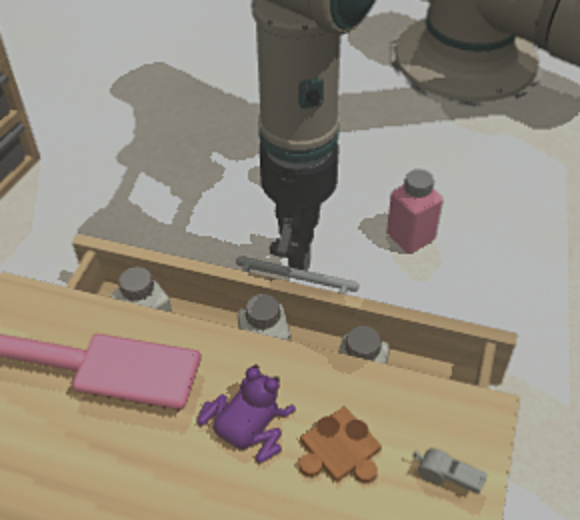

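View pics/t14.png

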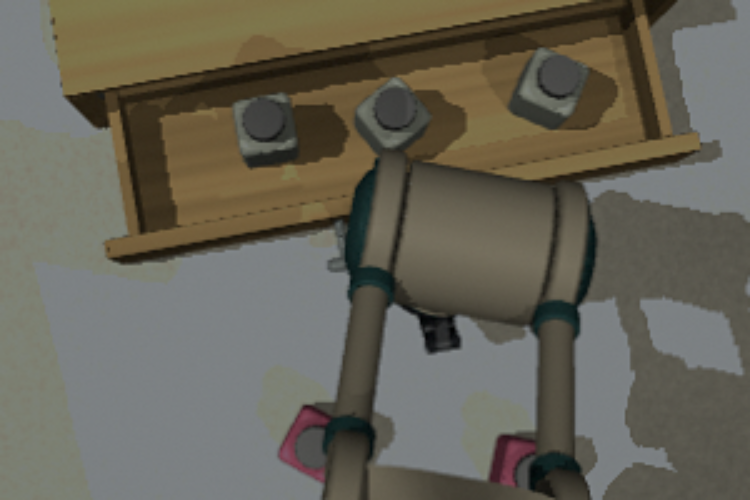

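```bash
python3 -m jog '[255,0,0,0.4,0,0,0, 255,0,0,0.8,0,0,0, 255,0,0,1.3,0,0,0, 255,0,0,1.8,0,0,0, 255,0,0,2.3,0,0,0, 255,0,0,2.8,0,0,0, 255,0,0,3.3,0,0,0, 255,0,0,3.8,0,0,0, 255,0,0,4.3,0,0,0, 255,0,0,4.8,0,0,0, 255,0,0,5.2,0,0,0, 255,0,0,5.5,0,0,0]'; python3 - <<'E'
from h import *
i=get_image("side");cv2.imwrite("pics/s15.png",cv2.resize(i["color"][60:320,130:420],None,fx=2,fy=2))
i=get_image("top");cv2.imwrite("pics/t15.png",cv2.resize(i["color"][150:350,150:450],None,fx=2.5,fy=2.5))
E
```

```text
clock: 21.0
position: [0.5665, -0.0247, 0.0387]
ee_rot: [0.54, -0.537, 0.458, -0.46]
contact_force: [-1.6, -0.6, -0.3]
width: -0.0002
```

View pics/s15.png

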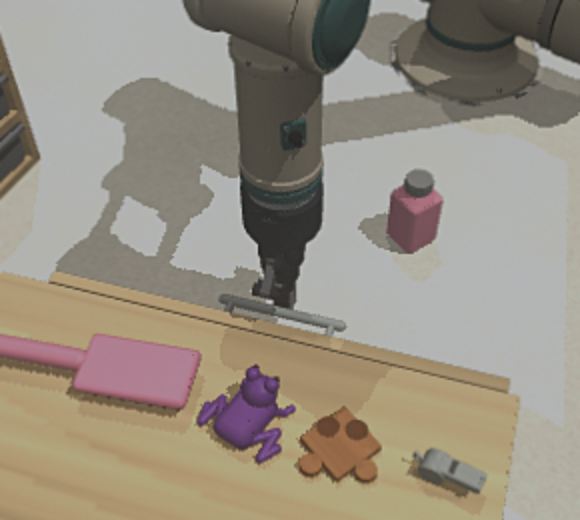

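View pics/t15.png

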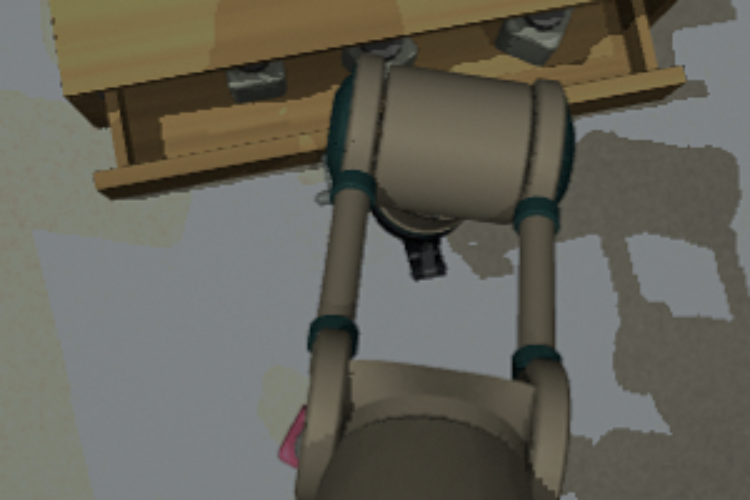

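```bash
python3 -m jog '[255,0,0,0.2,0,0,0, 255,0,0,0.4,0,0,0, 255,0,0,0.6,0,0,0, 255,0,0,0.8,0,0,0, 255,0,0,1,0,0,0, 255,0,0,1.2,0,0,0, 255,0,0,1.4,0,0,0, 255,0,0,1.6,0,0,0]';python3 -m jog '[255,0,0,0.15,0,0,0, 255,0,0,0.3,0,0,0, 255,0,0,0.45,0,0,0, 255,0,0,0.6,0,0,0]';  python3 - <<'E'
from h import *
i=get_image("top");cv2.imwrite("pics/t16.png",cv2.resize(i["color"][150:350,150:450],None,fx=2.5,fy=2.5))
E
```

```text
clock: 22.1
position: [0.5822, -0.0221, 0.0388]
ee_rot: [0.539, -0.537, 0.458, -0.46]
contact_force: [-1.1, 0.4, 0.9]
width: 0.0002
clock: 22.6
position: [0.588, -0.0212, 0.0388]
ee_rot: [0.539, -0.537, 0.458, -0.46]
contact_force: [-1.3, -0.7, 1.0]
width: 0.0
```

View pics/t16.png

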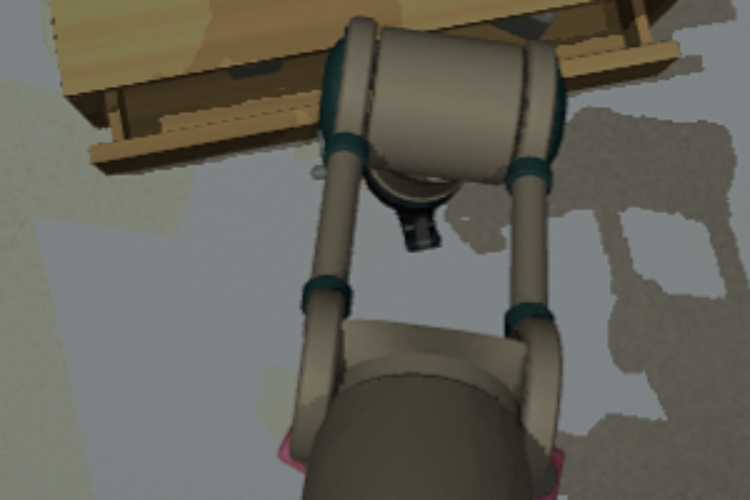

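```bash
python3 - <<'E'
from h import *
i=get_image("top");q=lambda x,y:(150+x/2.5-.3,150+y/2.5-.3)
f=[onz(i,q(92,159),.08),onz(i,q(680,60),.08)]
b0=onz(i,(200.4,293.3),.08)@EX
print("outer face",[p@EX for p in f],"yaw",np.degrees(np.arctan2(f[1][0]-f[0][0],f[0][1]-f[1][1])))
c=[onz(i,q(68,96),.15),onz(i,q(60,85),.15)];print("cubby FL cand",[p@EX for p in c],[p@EY for p in c])
d=onz(i,q(128,140),.024);print(get_state()["position"]@EX)
E
```

```text
outer face [np.float64(0.635118343870678), np.float64(0.6283829823876615)] yaw 8.382800426209895
cubby FL cand [np.float64(0.6729425751305014), np.float64(0.6821883689719669)] [np.float64(0.12259348612517001), np.float64(0.12713964568026628)]
0.5774046119603607
```

```bash
for k in 1; do python3 -m jog '[255,0,0,0.15,0,0,0, 255,0,0,0.3,0,0,0, 255,0,0,0.45,0,0,0, 255,0,0,0.6,0,0,0]'; done; python3 -m jog '[255,0,0,0.1,0,0,0, 255,0,0,0.2,0,0,0, 255,0,0,0.3,0,0,0, 255,0,0,0.4,0,0,0]'; python3 -m jog '[255,0,0,0.1,0,0,0, 255,0,0,0.2,0,0,0, 255,0,0,0.3,0,0,0, 255,0,0,0.4,0,0,0]'
```

```text
clock: 23.2
position: [0.594, -0.0202, 0.0388]
ee_rot: [0.54, -0.537, 0.458, -0.46]
contact_force: [-1.0, 0.1, -0.7]
width: -0.0002
clock: 23.7
position: [0.5979, -0.0196, 0.0389]
ee_rot: [0.539, -0.537, 0.458, -0.46]
contact_force: [-2.0, -1.2, -0.1]
width: -0.0001
clock: 24.2
position: [0.6011, -0.0191, 0.0388]
ee_rot: [0.539, -0.537, 0.458, -0.459]
contact_force: [-3.1, -1.2, 0.5]
width: -0.0001
```

Force is rising, so the catch zone has been reached. I'll carry on in small steps.

```bash
python3 -m jog '[255,0,0,0.1,0,0,0, 255,0,0,0.2,0,0,0, 255,0,0,0.3,0,0,0]'; python3 -m jog '[255,0,0,0.1,0,0,0, 255,0,0,0.2,0,0,0, 255,0,0,0.3,0,0,0]';python3 -m jog '[255,0,0,0.1,0,0,0, 255,0,0,0.2,0,0,0]'; python3 - <<'E'
from h import *
i=get_image("top");cv2.imwrite("pics/t17.png",cv2.resize(i["color"][150:350,150:450],None,fx=2.5,fy=2.5))
E
```

```text
clock: 24.58
position: [0.6029, -0.0188, 0.0388]
ee_rot: [0.539, -0.538, 0.459, -0.459]
contact_force: [-5.5, -2.0, 2.1]
width: 0.0004
clock: 24.95
position: [0.6079, -0.018, 0.0389]
ee_rot: [0.54, -0.536, 0.458, -0.46]
contact_force: [-2.6, -1.5, -1.0]
width: 0.0001
clock: 25.2
position: [0.611, -0.0176, 0.0392]
ee_rot: [0.54, -0.536, 0.457, -0.461]
contact_force: [0.2, 0.5, -0.7]
width: 0.0002
```

View pics/t17.png

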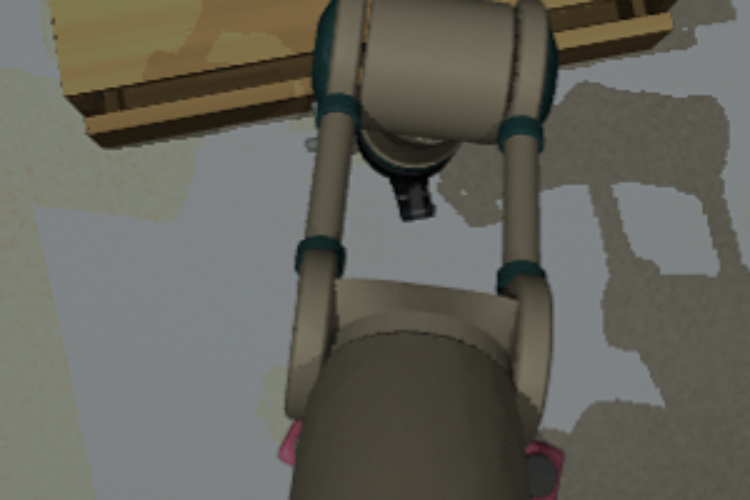

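The force peaked at about 5.9 N, then fell to zero, so the catch has taken the drawer. I'll feel for the hard stop with a light touch.

```bash
python3 -m jog '[255,0,0,0.1,0,0,0, 255,0,0,0.2,0,0,0, 255,0,0,0.2,0,0,0]'; python3 -m jog '[255,0,0,0.1,0,0,0, 255,0,0,0.2,0,0,0, 255,0,0,0.2,0,0,0]'
```

```text
clock: 25.62
position: [0.612, -0.0174, 0.0391]
ee_rot: [0.54, -0.536, 0.458, -0.46]
contact_force: [-1.2, -0.6, 0.1]
width: -0.0002
clock: 26.0
position: [0.6138, -0.0171, 0.039]
ee_rot: [0.54, -0.537, 0.458, -0.46]
contact_force: [-0.1, 0.3, -0.5]
width: -0.0002
```

```bash
python3 -m jog '[255,0,0,0.1,0,0,0, 255,0,0,0.2,0,0,0, 255,0,0,0.2,0,0,0]'; python3 -m jog '[255,0,0,0.1,0,0,0, 255,0,0,0.2,0,0,0, 255,0,0,0.2,0,0,0]'
```

```text
clock: 26.38
position: [0.6149, -0.0169, 0.0389]
ee_rot: [0.539, -0.537, 0.458, -0.46]
contact_force: [-2.5, -0.8, 1.5]
width: -0.0004
clock: 26.75
position: [0.615, -0.0168, 0.0388]
ee_rot: [0.538, -0.538, 0.459, -0.459]
contact_force: [-6.7, -1.9, 3.2]
width: 0.0002
```

It's a hard stop: 2 mm commanded gave no motion and 7 N, so the drawer is home. I'll back off and rise.

```bash
python3 -m jog '[255,0,0,-0.3,0,0,0, 255,0,0,-1,0,0,0, 255,0,0,-2,0,0,0, 255,0,0,-3.5,0,0,0, 255,0,-2,-4.5,0,0,0, 255,0,-6,-5,0,0,0, 255,0,-10,-6,0,0,0, 255,0,-14,-7,0,0,0, 255,0,-18,-9,0,0,0, 255,0,-20,-13,0,0,0, 255,0,-20,-17,0,0,0, 255,0,-20,-19,0,0,0]'; python3 -m jog '[255,5,0,0,0,0,0, 255,10,0,0,0,0,0, 255,15,0,0,0,0,0, 255,20,0,0,0,0,0, 255,24,0,0,0,0,0, 255,24,0,0,0,0,0]';python3 - <<'E'
from h import *
i=get_image("top");cv2.imwrite("pics/t18.png",i["color"])
i=get_image("side");cv2.imwrite("pics/s18.png",i["color"])
E
```

```text
clock: 28.25
position: [0.427, -0.0467, 0.2394]
ee_rot: [0.54, -0.536, 0.457, -0.461]
contact_force: [-0.2, -0.0, -0.2]
width: -0.0003
clock: 29.0
position: [0.4676, -0.2868, 0.2377]
ee_rot: [0.539, -0.536, 0.458, -0.461]
contact_force: [1.1, -0.0, 0.1]
width: 0.0003
```

View pics/t18.png

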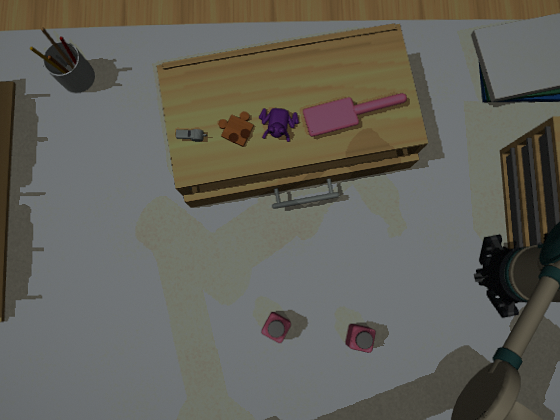

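View pics/s18.png

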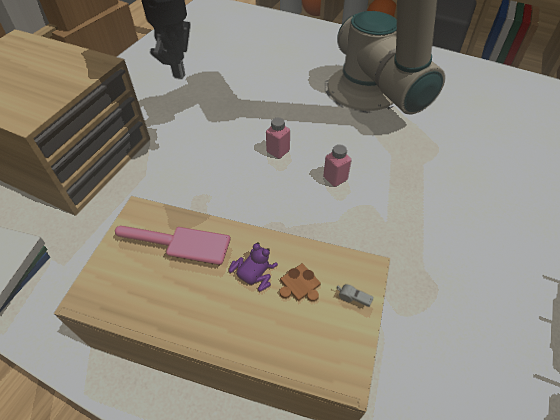

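The drawer looks shut, the cubby things have not moved, and both pink bottles stand. Now I'll measure the closure, then look through the gap with the wrist camera to check the bottles.

```bash
python3 -m jog '[255,-4,0,0,1,0,0, 255,-8,0,0,2.2,0,0, 255,-12,0,-1,3.4,0,0, 255,-16,0,-2,4.6,0,0, 255,-20,0,-3,5.8,0,0, 255,-24,0,-4,7,0,0, 255,-26,0,-5,8,0,0, 255,-28,0,-6,8.5,0,0, 255,-28,0,-6,8.5,0,0]';python3 - <<'E'
from h import *
s=get_state();i=get_image("wrist");cv2.imwrite("pics/w19.png",i["color"])
t=get_image("top");o=t["color"]
cv2.imwrite("pics/t19.png",cv2.resize(o[130:220,160:440],None,fx=2.8,fy=2.8,interpolation=cv2.INTER_CUBIC))
print(s["qpos"])
E
```

```text
clock: 30.22
position: [0.3592, -0.0227, 0.2364]
ee_rot: [0.748, -0.173, 0.152, -0.622]
contact_force: [-1.8, -0.2, -0.6]
width: -0.0
[-1.9928006  -0.33262188  2.65809763  0.82665251  1.6365251  -2.48588364]
```

View pics/w19.png

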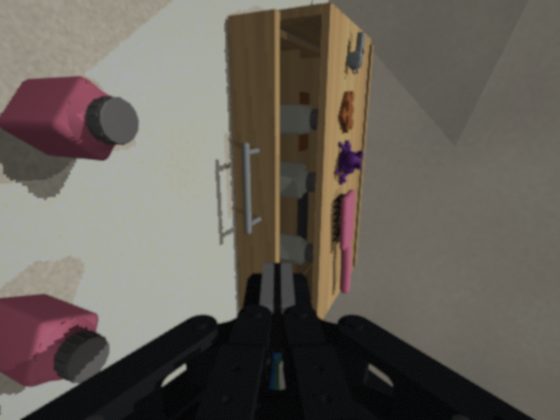

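View pics/t19.png

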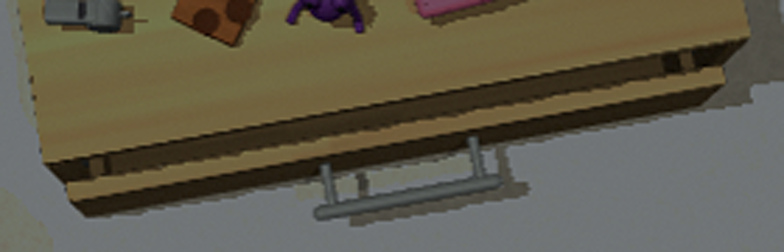

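The wrist view shows all three bottles upright inside ((297,119), (297,180), (297,248), caps up), and the cubby things in place. Last numeric check: the board against the cubby front.

```bash
python3 - <<'E'
from h import *
i=get_image("top");q=lambda x,y:(160+x/2.8-.3,130+y/2.8-.3)
f=[onz(i,q(70,198),.08)@EX,onz(i,q(722,84),.08)@EX]
c=[onz(i,q(44,163),.15)@EX,onz(i,q(747,38),.15)@EX]
print(f,c,np.mean(c)-np.mean(f),get_state()["contact_force"])
E
```

```text
[np.float64(0.6610356111537987), np.float64(0.6577721376204694)] [np.float64(0.6737906931382495), np.float64(0.6723775984868389)] 0.013680271425410173 [ 0.4761668   0.58588733 -0.71482512]
```

The board's outer face is 13.7 mm in front of the cubby front. Fully shut is 15 mm, so this agrees within the calibration error. The robot touches nothing, so I'm handing in.

```bash
python3 -c "
from rig import sign_off
print(sign_off())"
```

```text
the job is handed in; nothing more can be done
None
```

The fallen bottle is standing upright in the front lane beside the other two, and the drawer is fully shut with its catch engaged. I handed the job in at about 30 s of the 66 s allowed.

- **Standing the bottle up:** I gripped it across its body, lifted it and turned it cap up. It still leaned about 7° when it touched the floor. Pressing to straighten it only raised the force to about 16 N, so I eased off and released it, and it settled upright.
- **Shutting the drawer:** I pushed the handle bar slowly with closed fingers. The force peaked at about 6 N, then dropped to zero as the catch took the drawer. A light touch afterwards met a hard stop at about 7 N.
- **Last checks:**
  - The wrist camera showed all three white bottles upright inside the drawer.
  - The hairbrush, jigsaw piece, whistle and frog looked undisturbed in the pictures, and both pink bottles were still standing.
  - The drawer front measured 13.7 mm proud of the cubby against 15 mm nominal, which is within measuring error.
  - The robot was touching nothing.
- **Near a limit:** the last camera look took one joint to 2.66 rad, close to its 2.70 limit. No check failed.

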